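# Snap the oxygen test gauge onto the leaning nipple and hold it home

## Robot

A 6-joint arm with a two-finger parallel gripper is mounted at the origin on the work surface. World frame = base frame: x ahead of the robot, y to its left, z up, the work surface at z = 0. Lengths are in m, angles in rad, forces in N, time in s.
With the tool pointing down it reaches from about 0.275 to 0.75 m from the base axis. Payload 10.2 kg.
Tool frame: the origin (TCP) lies midway between the tips of the shut fingers; the grasp point (between the pads) lies 19 mm behind it (env.hold_point_z is the distance from the TCP to the grasp point, in m); x points along the fingers, z is the direction in which the jaws open and shut, and the axes are right-handed (so a half turn about x gives the same grasp; the last joint's range is limited). The gripper opens to 85 mm and grips with 20 to 120 N. Pads are 22 mm wide; open, the fingers measure 114 mm over their backs; the gripper's body (76 mm by 85 mm) begins 54 mm behind the grasp point. The pads swing forward as they close: fully open they stand 13 mm farther back than shut.
Start: joints at [-1.439, 0.313, 1.498, -0, 1.331, -0.223], TCP at [0.182, -0.492, 0.231] pointing down, gripper open.
Joint ranges: [-2.94, 2.94], [-0.97, 2.17], [0.19, 2.56], [-1.23, 4.37], [0.02, 3.11], [-2.88, 2.88]. Speed limits (rad/s): [2.39, 2.39, 3.01, 3.14, 3.14, 3.14].

## Interface

Orientations are given as a unit quaternion [x, y, z, w].
In Python, from bench import env, kinematics, monitor, eyes, job gives the robot as it stands. The module is installed in compiled form; this text tells all that it offers. Calls block until the motion is done:
- env.reach(position, orientation): joint-space move of the TCP to a pose.
- env.movel(position, velocity=0.15, frame=None, guard=None): straight line of the TCP; frame=None keeps the orientation; velocity is the mean speed in m/s. With guard (N) it stops when the force on the tool has changed by that much, and returns True; else False.
- env.set_joints(angles): joint-space move.
- env.release() and env.close_gripper(effort=None): open the fingers fully, or close them until they stop; effort is the grip in N (None keeps the last).
- env.hold(seconds).
- kinematics.ik(position, orientation): joint angles nearest the present ones, or None.
- monitor.sense(): the state.
- eyes.grab_frame(name): name is "side" or "top"; returns a dict with "frame" (384x512x3 uint8, red, green, blue), "mtx" (3x3 intrinsics, pixels), "view" (4x4, takes a point from world to camera coordinates). Camera axes: x right, y down, z forward; pixel columns grow to the right and rows downward; lengths in m; the calibration is good to about 2 mm. A picture is of the moment at which its call begins. There is no depth.
A pose or a line that the arm cannot do raises env.MotionError and nothing moves.
- job.hand_in(): hands the job in, once; it reports no verdict.
The state is a dict: "clock": time; "joints": joint angles; "qvel": joint speeds; "joint_efforts": joint torques, N m; "position": TCP position; "ee_rot": TCP orientation; "contact_force": force on the tool from outside, world axes, zero at the start; "ft_torque": the same for the moment, N m; "finger_gap": opening from 0.0 (shut) to 1.0 (fully open).
Only numpy, scipy, OpenCV 4.12 (cv2) and the standard library are available. Lean on these libraries where they do the work, as an engineer would, in place of code of your own. Each camera call takes 0.05 s, during which the arm holds its last target. There are 200 camera calls.

## Task

Pick up the hand-held oxygen test gauge, push its open bottom end squarely onto the leaning brass nipple of the test block until the three catches snap in behind its flange, then press it on fully home against the green spring ring. Finish while still gripping the gauge and holding it pressed home; do not let go or back off. Leave the sharps tub, pulse oximeter, laryngoscope handle and mask cone where they are.

Things in the scene. Friction and masses are not known exactly. Their poses are not given: they have to be found in the camera images.
- gauge: Loose hand-held oxygen test gauge standing on its open end: round, 80 mm tall, about 0.2 kg, aluminium and white barrel 34 mm across with thin green bands, white dial with red needle on top, dark flange at the bottom. Origin at the centre of the bottom end, z up its axis; same all round. Grip the upper barrel, fingertips at least 36 mm above the bottom end to clear the catches.
- gauge_mouth (a point): Centre of the gauge's open bottom end (same point and axes as the gauge's origin). The bore is 22 mm in diameter, 44 mm deep. The flange is the bottom 11 mm: its outside widens as a cone from 36 mm across at the very bottom to 46 mm at 8 mm up, stays so to 11 mm, then steps in to the 34 mm barrel.
- gauge_top (a point): Centre of the dial on the gauge's top, 80 mm from the open end.
- block: Oxygen test block, fixed to the counter: grey base plate 130 x 120 x 12 mm, white pedestal. Origin at the centre of the underside, z up; the nipple leans 0.436 rad (25 degrees) from vertical towards the block's -x side.
- nipple_seat (a point): Centre of the aluminium disc (94 mm across) from which the brass nipple rises, 65 mm above the counter; z runs along the nipple, outward, and heights in these notes go along it from here. The nipple is 20 mm in diameter up to 32 mm. Three steel catches with 10 mm ball noses point inward: centres at 26 mm, innermost 20 mm off the axis, in black posts 33 mm high, 35 to 45 mm off the axis.
- nipple_tip (a point): End of the nipple, on its axis, 40 mm from the seat, 12 mm across; it tapers over its last 8 mm. Pushed on, the flange spreads the catches while the gauge's end is between about 25 and 12 mm from the seat; below about 11 mm they snap in above the flange.
- nipple_home (a point): Where the gauge's mouth centre lies when fully home: on the axis, 4 mm from the seat, where a dark steel shoulder 42 mm across stops the gauge's end.
- spring_ring (a joint): Green ring 34 mm across round the nipple, its top 14 mm from the seat when free (value 0). The gauge's end pushes it down along the nipple; 0.010 m when the gauge is fully home. It pushes back with 2 N at first, 9 N at 0.010 m.
- catch0 (a joint): One of the three sprung catches: outward travel in m, 0 when closed (before, and again after the snap), about 0.003 m while the flange passes. Getting past all three takes about 8 to 12 N of push along the nipple, after which they draw the gauge in.
- catch1 (a joint): One of the three sprung catches: outward travel in m, 0 when closed (before, and again after the snap), about 0.003 m while the flange passes. Getting past all three takes about 8 to 12 N of push along the nipple, after which they draw the gauge in.
- catch2 (a joint): One of the three sprung catches: outward travel in m, 0 when closed (before, and again after the snap), about 0.003 m while the flange passes. Getting past all three takes about 8 to 12 N of push along the nipple, after which they draw the gauge in.
- sharps_tub: Squat orange sharps tub with yellow cap, 84 mm across, 66 mm tall, loose; origin at the centre of its underside, z up. Leave alone.
- oximeter: White pulse oximeter clip, 58 x 32 x 27 mm, loose; origin at the centre of its underside. Leave alone.
- laryngoscope: Blue laryngoscope handle lying down, about 126 mm long along its x, 28 mm thick, loose; origin on the counter under its middle. Leave alone.
- mask_cone: Clear oxygen mask cone, 90 mm across at the bottom, 62 mm tall, loose; origin at the centre of its underside. Leave alone.
Things that resemble listed ones, but are neither listed nor needed, are in the scene too. Of the things that look like the gauge, the smaller one is meant. Of the things shaped like the block, the grey one is meant.

How it is judged:
By the outcome, as a careful person would: the job done as asked, in the order asked, and still so for the second after the job is handed in, while the arm keeps its last pose, push and grip.
It also fails if it takes over 40 s, if anything falls off the work surface, if the arm or the gripper's body presses on something with over 40 N, if the wrist force passes 120 N, or if a joint passes its speed limit or range.

## Working session

There is one attempt and no reset: what is moved stays moved. The work goes in short steps, each a Python script; the robot and the scene stay as the last script left them, time stands still between calls to the robot, and variables do not carry over. Pictures are saved under pics/ and viewed, about 8 in all and at most 12, crops included, and the job is handed in when it is done.

```bash
mkdir -p pics
python3 - <<'E'
from bench import env, kinematics, monitor, eyes, job
import cv2,numpy as np,pickle
for n in("top","side"):
    f=eyes.grab_frame(n); pickle.dump(f,open(f"{n}0.pkl","wb"))
    cv2.imwrite(f"pics/{n}0.png",f["frame"][:,:,::-1]); print(n,np.round(f["mtx"],1).tolist(),np.round(f["view"],3).tolist())
s=monitor.sense();print(s["clock"],s["position"],s["ee_rot"],s["finger_gap"],env.hold_point_z)
E
```

```text
top [[484.9, 0.0, 255.2], [0.0, 484.9, 192.1], [0.0, 0.0, 1.0]] [[0.023, -1.0, 0.012, -0.072], [-0.996, -0.023, -0.083, 0.56], [0.084, -0.01, -0.996, 1.073], [0.0, 0.0, 0.0, 1.0]]
side [[454.7, 0.0, 244.9], [0.0, 454.7, 191.4], [0.0, 0.0, 1.0]] [[-0.966, -0.259, -0.011, 0.534], [-0.129, 0.517, -0.846, 0.17], [0.224, -0.816, -0.533, 0.795], [0.0, 0.0, 0.0, 1.0]]
0.1 [ 0.18234093 -0.4920867   0.23081414] [ 0.40421198  0.58065288 -0.40362418  0.58012277] 1.0044504944398778 0.0187
```

View pics/top0.png

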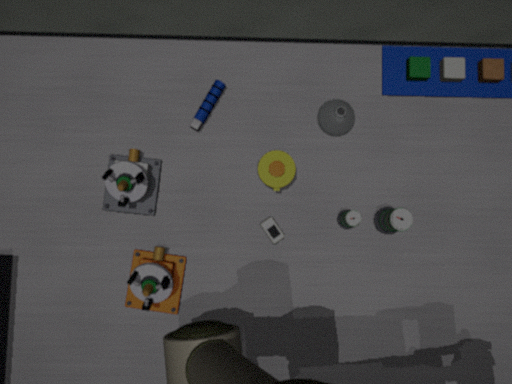

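View pics/side0.png

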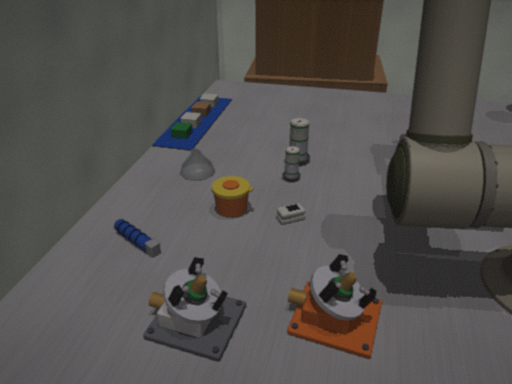

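Gauge candidates in the top view are the small one at (350,218) and the larger look-alike at (398,219). Block candidates are grey at (131,184) and orange at (155,281). I choose the small gauge and the grey block, and check both in a close crop.

Run:
```python
import cv2,numpy as np,pickle
T=pickle.load(open("top0.pkl","rb"))["frame"];S=pickle.load(open("side0.pkl","rb"))["frame"]
def c(I,u,v):
    w=I[v:v+60,u:u+80]; w=cv2.resize(w,(400,300),interpolation=cv2.INTER_CUBIC)
    w=cv2.convertScaleAbs(w,alpha=1.6)
    for k in range(0,80,10): cv2.putText(w,str(u+k),(k*5,8),0,.3,(255,255,0)); cv2.line(w,(k*5,8),(k*5,14),(255,255,0))
    for k in range(10,60,10): cv2.putText(w,str(v+k),(0,k*5+3),0,.3,(255,255,0)); 
    return w
m=np.vstack([np.hstack([c(T,335,190),c(S,265,115)]),np.hstack([c(T,95,145),c(S,150,255)])])
cv2.imwrite("pics/crop1.png",m[:,:,::-1])
```

```text
(no output)
```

View pics/crop1.png

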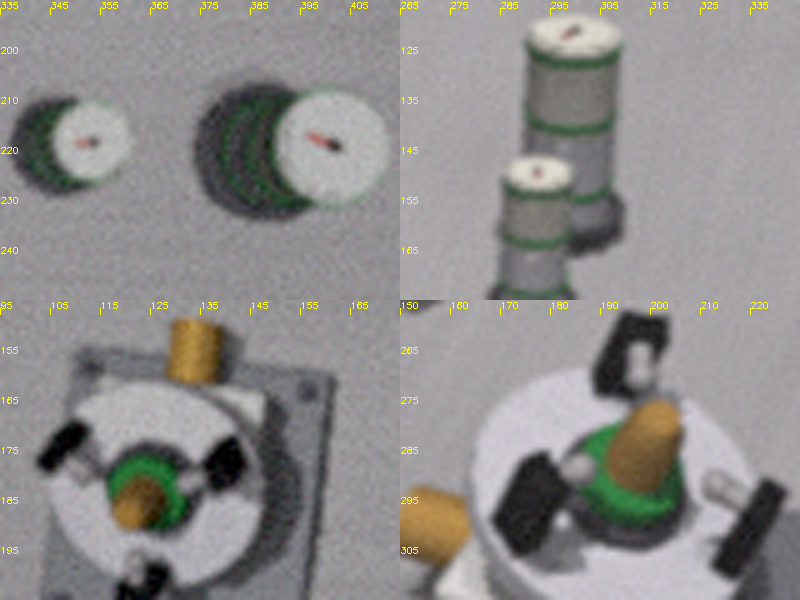

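The crop shows the small gauge's dial at top (353,218) and side (292.6,150), with the larger twin beside it. The grey block's nipple leans towards the lower left at top (121,188), and its tip in the side view is at about (201,277). Next I measure these.

```bash
cat > h.py <<'E'
import cv2,numpy as np,pickle
from scipy.spatial.transform import Rotation as R
def cast(f,uv,z):
    "pixel -> world point at height z"
    V=f["view"];Rm,t=V[:3,:3],V[:3,3];c=-Rm.T@t
    uv=np.atleast_2d(uv).astype(float)
    d=(np.linalg.inv(f["mtx"])@np.c_[uv,np.ones(len(uv))].T).T@Rm
    return c+d*((z-c[2])/d[:,2])[:,None]
def tri(fs,uvs):
    P=[f["mtx"]@f["view"][:3] for f in fs]
    X=cv2.triangulatePoints(P[0],P[1],np.array(uvs[0],float).reshape(2,1),np.array(uvs[1],float).reshape(2,1))[:,0];X=X[:3]/X[3]
    return X,[proj(f,X)[0]-np.array(u) for f,u in zip(fs,uvs)]
def proj(f,X):
    X=np.atleast_2d(X);p=(f["mtx"]@(f["view"][:3,:3]@X.T+f["view"][:3,3:])).T;return p[:,:2]/p[:,2:]
def blob(mask,roi):
    u0,v0,u1,v1=roi;m=np.zeros(mask.shape,np.uint8);m[v0:v1,u0:u1]=mask[v0:v1,u0:u1].astype(np.uint8)*255
    n,l,s,c=cv2.connectedComponentsWithStats(m);k=1+np.argmax(s[1:,4]);return (l==k).astype(np.uint8),s[k],c[k]
def cnt(m): return max(cv2.findContours(m,cv2.RETR_EXTERNAL,cv2.CHAIN_APPROX_NONE)[0],key=len)
E
python3 - <<'E'
from h import *
T=pickle.load(open("top0.pkl","rb"));S=pickle.load(open("side0.pkl","rb"))
np.set_printoptions(precision=4,suppress=True)
def hsv(f): return cv2.cvtColor(cv2.GaussianBlur(f["frame"],(3,3),0),cv2.COLOR_RGB2HSV)
h=hsv(T);g=hsv(S)
d=tri([T,S],[(353.0,218.2),(292.6,149.8)]);print("dial tri",d[0],d[1]);print("dial z.08",cast(T,(353.0,218.2),.08),cast(S,(292.6,149.8),.08))
print("V levels top: counter",h[230,330],"plate",h[200,155],h[157,115],"disc",h[192,140],h[170,125],"dial",h[212,352],"side plate",g[330,170],"disc",g[300,170],g[285,215],"counter",g[340,130])
# dial mask
for nm,f,q,roi in(("T",T,h,(340,205,366,232)),("S",S,g,(280,140,302,158))):
    a=q[roi[1]:roi[3],roi[0]:roi[2],2];th=a.max()*.85
    m,s,c=blob((q[...,2]>th)&(q[...,1]<60),roi);print(nm,"dial",s,c,cast(f,c,.08))
for nm,q,roi in(("T",h,(95,145,170,222)),("S",g,(140,250,250,355))):
    m,s,c=blob((q[...,2]<75)&(q[...,1]<60),roi);print(nm,"grey",s,c)
# brass, green
for nm,f,q,roi in(("T",T,h,(110,168,140,200)),("S",S,g,(175,268,215,310))):
    b,s,c=blob((q[...,0]<25)&(q[...,1]>110),roi);r=cv2.minAreaRect(cnt(b));print(nm,"brass",s,c,r)
    b,s,c=blob((q[...,0]>40)&(q[...,0]<90)&(q[...,1]>110),roi);print(nm,"green",s,c)
E
```

```text
dial tri [ 0.5054 -0.27    0.0759] [array([-0.0053, -0.0413]), array([0.0423, 0.0022])]
dial z.08 [[ 0.5051 -0.2692  0.08  ]] [[ 0.5043 -0.2621  0.08  ]]
V levels top: counter [140   8  95] plate [120  15  68] [120  12  64] disc [132  11 114] [150   2 112] dial [  0   2 112] side plate [120  12  63] disc [150   9  29] [138  10 126] counter [150   3 100]
T dial [347 210  15  16 165] [353.7515 217.3636] [[ 0.507  -0.2708  0.08  ]]
S dial [287 147  11   5  46] [292.1739 148.8478] [[ 0.5061 -0.2668  0.08  ]]
T grey [ 102  159   61   57 1104] [140.6141 186.067 ]
S grey [ 144  291  102   64 3150] [200.6029 329.3025]
T brass [118 181   9   9  62] [122.1935 185.3387] ((122.0, 185.0), (8.0, 8.0), 90.0)
T green [117 176  16  14  94] [124.9468 181.2128]
S brass [192 276  13  17 161] [198.3478 283.9814] ((198.6999969482422, 283.60003662109375), (10.733125686645508, 17.441329956054688), 26.56505012512207)
S green [188 290  17   9  89] [195.4831 294.8539]
```

Run:
```python
from h import *
from bench import eyes
o=[]
for n,u,v in(("top",98,140),("side",145,250)):
    fs=[eyes.grab_frame(n) for _ in range(6)];f=dict(fs[0]);f["frame"]=np.mean([x["frame"] for x in fs],0).astype(np.uint8)
    pickle.dump(f,open(n+"1.pkl","wb"))
    W,H,k=(66,86,6) if n=="top" else (100,105,4)
    k=6 if n=="top" else 4
    w=cv2.resize(f["frame"][v:v+H,u:u+W],(W*k,H*k),interpolation=cv2.INTER_CUBIC);w=cv2.convertScaleAbs(w,alpha=1.7)
    for i in range(0,W,10): cv2.putText(w,str(u+i),(i*k,8),0,.3,(255,255,0));cv2.line(w,(i*k,8),(i*k,14),(255,255,0))
    for i in range(10,H,10): cv2.putText(w,str(v+i),(0,i*k+3),0,.3,(255,255,0))
    p=np.zeros((520,400,3),np.uint8);p[:w.shape[0],:w.shape[1]]=w[:520,:400];o.append(p)
cv2.imwrite("pics/crop2.png",np.hstack(o)[:,:,::-1])
```

```text
(no output)
```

View pics/crop2.png

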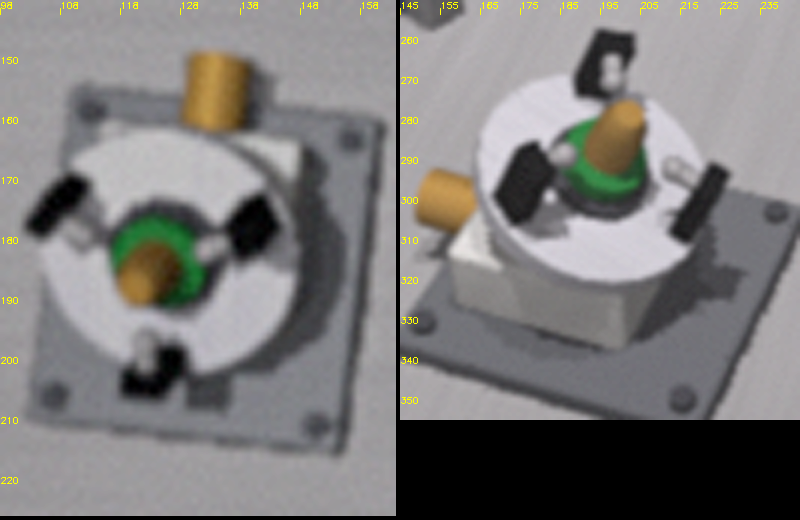

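Run:
```python
from h import *
T=pickle.load(open("top1.pkl","rb"));S=pickle.load(open("side1.pkl","rb"))
np.set_printoptions(precision=4,suppress=True)
t=lambda x,y:((x+.5)/6-.5+98,(y+.5)/6-.5+140)
s=lambda x,y:((x-400+.5)/4-.5+145,(y+.5)/4-.5+250)
C=cast(T,[t(75,87),t(385,122),t(343,455),t(32,415)],.012);K=cast(T,[t(92,112),t(351,140),t(316,425),t(54,397)],.013)
for Q in(C,K):
    q=Q[:,:2];e=q[[0,1]]-q[[3,2]];e2=q[[0,3]]-q[[1,2]]
    print("ctr",q.mean(0),"len",np.linalg.norm(e,axis=1),np.linalg.norm(e2,axis=1),"yaw",np.degrees(np.arctan2(e[:,1],e[:,0])),np.degrees(np.arctan2(-e2[:,0],e2[:,1])))
KS=cast(S,[s(683,400),s(776,212),s(425,322)],.013);print("side screws",KS[:,:2].tolist(),"top screws",K[:,:2].tolist())
# disc ellipse by bright mask hull
for nm,f,roi,c0 in(("T",T,(103,158,149,205),t(170,250)),("S",S,(160,265,225,325),s(590,177))):
    q=cv2.cvtColor(f["frame"],cv2.COLOR_RGB2HSV);m,st,c=blob((q[...,2]>100)&(q[...,1]<40),roi)
    e=cv2.fitEllipse(cv2.convexHull(cnt(m)));print(nm,"ellipse",e,"manual",c0)
d,r=tri([T,S],[t(170,252),s(590,177)]);n,r2=tri([T,S],[t(138,291),s(630,103)])
print("disc",d,r,"tip",n,r2,"d",n-d,np.linalg.norm(n-d))
```

```text
ctr [0.573  0.2212] len [0.1261 0.1279] [0.1191 0.1186] yaw [-4.6673 -4.9068] [-5.1061 -6.01  ]
ctr [0.5732 0.223 ] len [0.1095 0.1094] [0.0993 0.0996] yaw [-4.8257 -4.6687] [-4.8339 -4.7819]
side screws [[0.5229352169997685, 0.2796254735475005], [0.5148829281739559, 0.17986423080467628], [0.6320665207823164, 0.26978500896116625]] top screws [[0.6319142540720821, 0.2679912890577555], [0.6235465918575104, 0.16904502103807503], [0.5145377208977866, 0.17794717603567647], [0.5228405504188662, 0.2771996879189685]]
T ellipse ((124.95854949951172, 187.5614471435547), (24.799776077270508, 40.51899337768555), 100.16272735595703) manual (125.91666666666667, 181.25)
S ellipse ((192.5040740966797, 276.484130859375), (65.60723114013672, 89.24064636230469), 169.2242431640625) manual (192.125, 293.875)
disc [0.5755 0.2241 0.0606] [array([-0.1389, -0.5631]), array([0.914 , 0.1147])] tip [0.5569 0.2235 0.103 ] [array([-0.0916, -0.3882]), array([0.6266, 0.0752])] d [-0.0186 -0.0005  0.0424] 0.046332058591461736
```

```bash
cat >> h.py <<'E'
yaw=np.radians(-4.8)
xb=np.array([np.cos(yaw),np.sin(yaw),0]);ez=np.array([0,0,1.])
ax=-np.sin(.436)*xb+np.cos(.436)*ez
seat=np.array([.574,.223,.065])
def quat(x,z):
    x=x/np.linalg.norm(x);z=z-x*(x@z);z/=np.linalg.norm(z);return R.from_matrix(np.c_[x,np.cross(z,x),z]).as_quat()
E
python3 - <<'E'
from h import *
from bench import env,kinematics,monitor
np.set_printoptions(precision=3,suppress=True)
g=np.array([.505,-.269,0]);best=None
for sg in(1,-1):
    qg=quat(-ez,sg*np.array([1.,0,0])); a=kinematics.ik(g+ez*.2,qg)
    print(sg,a,kinematics.ik(g+ez*.041,qg))
    for nm,z in(("plane",np.cos(.436)*xb+np.sin(.436)*ez),("across",np.cross(ax,xb))):
      for s2 in(1,-1):
        qp=quat(-ax,s2*z);print("  place",nm,s2,kinematics.ik(seat+ax*.12,qp),kinematics.ik(seat+ax*.044,qp)) if sg==1 else 0
E
```

```text
1 [-0.694  0.441  1.398 -0.     1.303 -0.694] [-0.694  0.627  1.557 -0.     0.958 -0.694]
  place plane 1 [ 0.271  0.296  1.748 -0.23   0.699  0.501] [ 0.248  0.446  1.739 -0.263  0.557  0.528]
  place plane -1 [ 0.271  0.296  1.748 -0.23   0.699 -2.64 ] [ 0.248  0.446  1.739 -0.263  0.557 -2.614]
  place across 1 [ 0.271  0.296  1.748 -0.23   0.699 -1.069] [ 0.248  0.446  1.739 -0.263  0.557 -1.043]
  place across -1 [ 0.271  0.296  1.748 -0.23   0.699  2.072] [ 0.248  0.446  1.739 -0.263  0.557  2.099]
-1 [-0.694  0.441  1.398 -0.     1.303  2.447] [-0.694  0.627  1.557 -0.     0.958  2.447]
```

Run:
```python
from h import *
from bench import env,kinematics,monitor,eyes
np.set_printoptions(precision=4,suppress=True)
g=np.array([.505,-.269,0]);qg=quat(-ez,np.array([1.,0,0]))
env.reach(g+ez*.19,qg)
print("guard",env.movel(g+ez*.041,velocity=.1,guard=8),monitor.sense()["position"])
env.close_gripper(70)
s=monitor.sense();print(s["clock"],s["finger_gap"],s["position"],s["contact_force"])
env.movel(g+ez*.15,velocity=.12);s=monitor.sense();print(s["clock"],s["finger_gap"],s["position"],s["contact_force"],s["ft_torque"])
o=[]
for n in("top","side"):
    f=eyes.grab_frame(n);pickle.dump(f,open(n+"2.pkl","wb"));p=proj(f,s["position"])[0].astype(int);u,v=p[0]-40,p[1]-50
    u=max(0,min(u,432));v=max(0,min(v,284))
    w=cv2.resize(f["frame"][v:v+100,u:u+80],(400,500),interpolation=cv2.INTER_CUBIC);o.append(cv2.convertScaleAbs(w,alpha=1.6));print(n,u,v)
cv2.imwrite("pics/grasp.png",np.hstack(o)[:,:,::-1])
```

```text
guard False [ 0.5052 -0.2692  0.0415]
4.3417 0.38427649316985374 [ 0.5051 -0.2691  0.0413] [-0.1771  0.324   2.5488]
5.4 0.3820887081433478 [ 0.5047 -0.2687  0.1491] [ 0.7848  0.5141 -1.5048] [ 0.0118 -0.0225 -0.0201]
top 320 167
side 254 71
```

View pics/grasp.png

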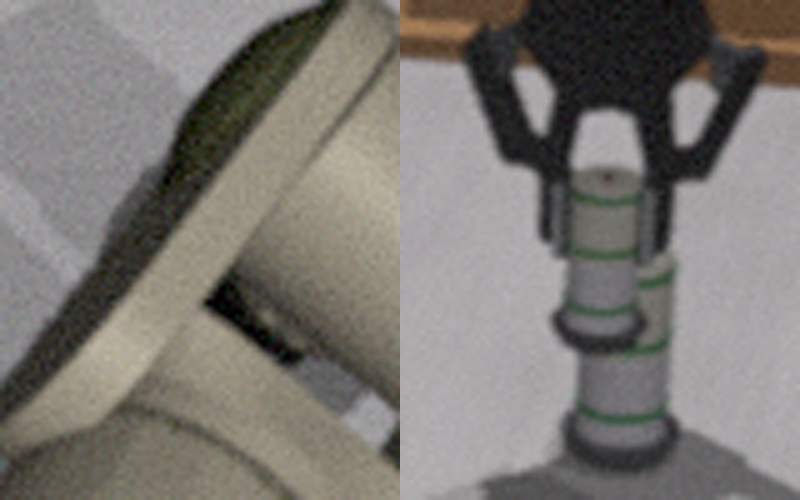

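The gauge is held level between the pads, with the fingertips well above the flange. Side view: mouth at about (294,139). The top camera is blocked by the arm. Next I go to the pre-insertion pose.

```bash
cat >> h.py <<'E'
qp=quat(-ax,np.cos(.436)*xb+np.sin(.436)*ez)
L=.041 # TCP above mouth
E
python3 - <<'E'
from h import *
from bench import env,kinematics,monitor,eyes
np.set_printoptions(precision=4,suppress=True)
env.reach(seat+ax*(.10+L),qp)
env.movel(seat+ax*(.055+L),velocity=.08)
env.hold(.3)
s=monitor.sense();print(s["clock"],s["finger_gap"],s["position"],s["contact_force"],s["ft_torque"],s["position"]-seat-ax*(.055+L))
o=[]
for n,u,v in(("top",85,145),("side",145,225)):
    f=eyes.grab_frame(n);pickle.dump(f,open(n+"3.pkl","wb"))
    w=cv2.resize(f["frame"][v:v+100,u:u+80],(400,500),interpolation=cv2.INTER_CUBIC);o.append(cv2.convertScaleAbs(w,alpha=1.8))
    p=(proj(f,[seat,seat+.04*ax,seat+.055*ax,s["position"]]));print(n,p.tolist())
cv2.imwrite("pics/pre.png",np.hstack(o)[:,:,::-1])
E
```

```text
8.3333 0.3835220382878664 [0.5336 0.2265 0.1524] [-0.6188  1.0177 -1.0876] [ 0.0416  0.3543 -0.0098] [0.     0.0001 0.0004]
top [[125.71685074511782, 181.49064124034132], [120.2853447297703, 187.6436225407092], [118.14355983241957, 190.06990401505016], [111.87934640715952, 197.03962393405237]]
side [[193.96413918527895, 291.6200654352451], [202.46312541718905, 276.70236641964624], [205.80792487214387, 270.83146485856196], [215.38615340420083, 253.78858277161115]]
```

View pics/pre.png

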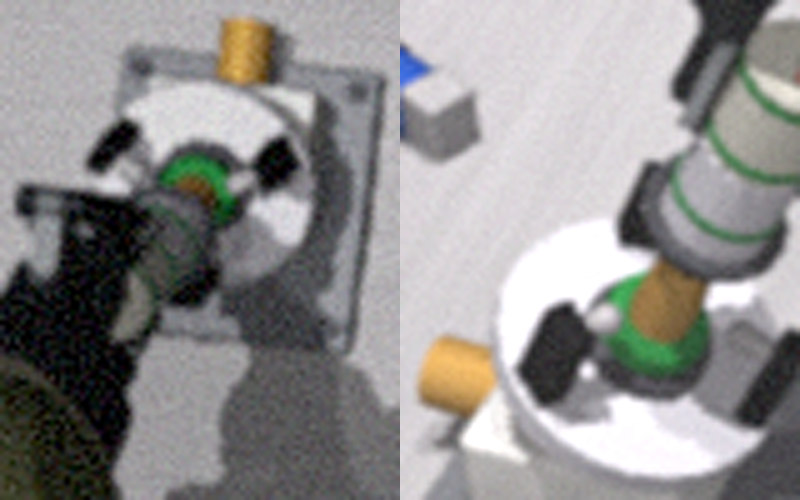

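Run:
```python
from h import *
from bench import eyes
o=[]
for n,u,v in(("top",100,165),("side",175,230)):
    fs=[eyes.grab_frame(n) for _ in range(5)];f=dict(fs[0]);f["frame"]=np.mean([x["frame"] for x in fs],0).astype(np.uint8)
    pickle.dump(f,open(n+"4.pkl","wb"))
    k=8;w=cv2.resize(f["frame"][v:v+70,u:u+50],(400,560),interpolation=cv2.INTER_CUBIC);w=cv2.convertScaleAbs(w,alpha=2.4)
    p=proj(f,[seat,seat+.04*ax,seat+.055*ax,seat+.0635*ax,seat+.135*ax])
    for q in p: cv2.circle(w,tuple(((q-[u,v]+.5)*k).astype(int)),3,(255,0,0),1)
    o.append(w)
cv2.imwrite("pics/pre2.png",np.hstack(o)[:,:,::-1])
```

```text
(no output)
```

View pics/pre2.png

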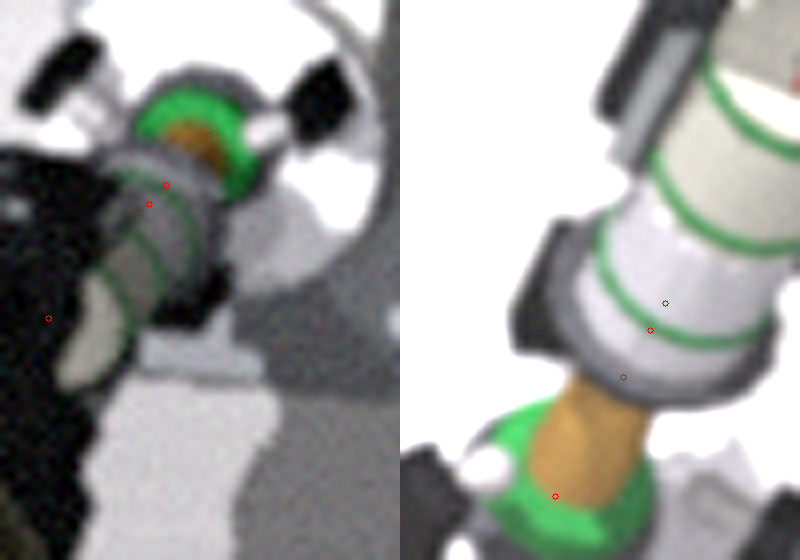

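Run:
```python
from h import *
np.set_printoptions(precision=2,suppress=True)
T=pickle.load(open("top4.pkl","rb"));S=pickle.load(open("side4.pkl","rb"))
e1=np.cos(.436)*xb+np.sin(.436)*ez;e2=np.cross(ax,e1)
th=np.linspace(0,2*np.pi,200)
ring=lambda h,r:seat+h*ax+r*(np.cos(th)[:,None]*e1+np.sin(th)[:,None]*e2)
g=cv2.cvtColor(T["frame"],cv2.COLOR_RGB2GRAY);hs=cv2.cvtColor(T["frame"],cv2.COLOR_RGB2HSV)
# dial + green band at top edge: lit pixels
print("gray patch around dial (rows 198..216, cols 104..122)");print(g[198:216,104:122])
p=proj(T,ring(.135,.017));f=proj(T,ring(.064,.023))
for a in(0,30,45,60,90):
    n=np.array([np.cos(np.radians(a)),np.sin(np.radians(a))]);print(a,"dial pred support pt",p[np.argmax(p@n)],"flange",f[np.argmax(f@n)],f[np.argmin(f@n)])
print("ctr",p.mean(0),f.mean(0))
# shift per mm
for nm,F in(("T",T),("S",S)):
    for h in(.06,.135):
        b=proj(F,seat+h*ax);print(nm,h,"px per 1mm: y",(proj(F,seat+h*ax+[0,.001,0])-b),"e1",(proj(F,seat+h*ax+.001*e1)-b))
```

```text
gray patch around dial (rows 198..216, cols 104..122)
[[ 8  7  4  9 11  5  9 19 24 34 38 38 39 39 39 31 33 34]
 [ 8  7 10  8 11 11 23 38 40 31 32 38 38 38 38 34 28 28]
 [ 7  7  7 10  5 10 33 55 51 38 32 35 38 38 36 33 29 25]
 [10  6  6 10  5 14 33 59 60 51 35 32 38 38 38 33 27 22]
 [ 3  9  5 11  1  6 36 57 63 55 39 29 32 34 36 29 15 17]
 [ 6 13  6  7  1  6 29 56 65 57 49 34 32 33 31 19  6  7]
 [ 6  4  7  7  3 10 33 56 62 58 55 39 29 31 25  7  6  3]
 [ 6  3  9  5 11 16 42 59 64 61 57 41 28 29 27 15 11 13]
 [ 6 10  7  6  8 33 51 62 62 60 50 34 28 38 48 44 41 39]
 [ 5 12  7  3 23 46 61 62 62 59 52 34 17 43 65 71 63 63]
 [ 8  5  5 13 36 56 65 63 63 59 48 27 19 46 68 74 73 70]
 [ 4  4  4 22 43 62 65 62 64 56 44 12 19 48 70 72 70 73]
 [ 3  3 12 36 56 65 65 62 58 43 24 19 27 47 67 68 67 67]
 [10  2 12 42 59 65 62 56 42 29 19 27 47 51 51 55 57 59]
 [ 5  8  7 37 52 53 50 42 23 14 28 51 67 67 64 64 65 70]
 [ 5  5  6 22 34 31 23 20 14 20 42 70 83 83 82 83 85 84]
 [ 4  4  3  5 12 11 19 26 27 32 61 81 86 86 86 85 85 86]
 [ 6  8  4  4  2 10 19 31 34 51 73 84 89 83 85 85 87 88]]
0 dial pred support pt [114.47 205.27] flange [128.   192.51] [105.66 190.44]
30 dial pred support pt [113.46 208.89] flange [126.84 197.18] [106.83 185.76]
45 dial pred support pt [112.38 210.27] flange [125.29 199.21] [108.4  183.72]
60 dial pred support pt [110.97 211.35] flange [123.5  200.59] [110.22 182.33]
90 dial pred support pt [106.63 212.48] flange [118.02 202.03] [115.45 180.93]
ctr [105.62 204.19] [116.83 191.46]
T 0.06 px per 1mm: y [[-0.49 -0.01]] e1 [[ 0.   -0.45]]
T 0.135 px per 1mm: y [[-0.52 -0.01]] e1 [[-0.   -0.48]]
S 0.06 px per 1mm: y [[-0.22  0.45]] e1 [[-0.58 -0.35]]
S 0.135 px per 1mm: y [[-0.21  0.44]] e1 [[-0.62 -0.38]]
```

The dial rim measures about 0.6 px (roughly 1 mm in -y) from the predicted pose. In the side view, the flange and nipple axes coincide within about 0.5 px. That is inside the taper's capture range, so I start the guarded insertion.

```bash
cat >> h.py <<'E'
e1=np.cos(.436)*xb+np.sin(.436)*ez;e2=np.cross(ax,e1)
def rep(monitor,f0=0,t0=0):
    s=monitor.sense();f=s["contact_force"]-f0;d=s["position"]-seat
    print("t %.2f h %.1f lat(e1,e2) %.2f %.2f mm | F ax %.1f e1 %.1f e2 %.1f | M e1 %.2f e2 %.2f gap %.3f"%(s["clock"],1e3*(d@ax-L),1e3*d@e1,1e3*d@e2,f@ax,f@e1,f@e2,s["ft_torque"]@e1,s["ft_torque"]@e2,s["finger_gap"]))
    return s
E
python3 - <<'E'
from h import *
from bench import env,monitor
s=rep(monitor)
for h in(.044,.038,.034,.030,.027):
    g=env.movel(seat+ax*(h+L),velocity=.03,guard=7);s=rep(monitor)
    if g: print("guard");break
E
```

```text
t 8.93 h 55.0 lat(e1,e2) 0.00 0.00 mm | F ax -0.9 e1 -0.1 e2 0.1 | M e1 0.02 e2 0.35 gap 0.384
t 9.45 h 43.8 lat(e1,e2) -0.06 -0.02 mm | F ax -1.7 e1 -0.3 e2 0.5 | M e1 -0.02 e2 0.32 gap 0.383
t 9.80 h 37.8 lat(e1,e2) -0.11 -0.08 mm | F ax -1.0 e1 0.4 e2 0.9 | M e1 -0.01 e2 0.28 gap 0.382
t 10.08 h 33.8 lat(e1,e2) -0.13 -0.04 mm | F ax -2.1 e1 -1.0 e2 -0.3 | M e1 -0.00 e2 0.39 gap 0.381
t 10.37 h 29.8 lat(e1,e2) -0.12 0.08 mm | F ax -1.9 e1 -1.6 e2 1.4 | M e1 0.24 e2 0.43 gap 0.383
t 10.62 h 26.8 lat(e1,e2) -0.07 0.08 mm | F ax -2.4 e1 -0.2 e2 1.7 | M e1 0.40 e2 0.40 gap 0.386
```

Mouth is at 27 mm and on the nipple with small forces. The +e2 reaction agrees with the 1 mm y offset seen in the image. I correct by 0.8 mm and push through the catches.

Run:
```python
from h import *
from bench import env,monitor
o=.0008*e2
env.movel(seat+o+ax*(.0265+L),velocity=.03);s=rep(monitor)
for h in(.024,.022,.020,.018,.016,.014,.012,.0105):
    g=env.movel(seat+o+ax*(h+L),velocity=.03,guard=25);s=rep(monitor)
    if g: print("guard");break
    if abs(s["contact_force"]@e1)>12 or abs(s["contact_force"]@e2)>12: print("lat");break
```

```text
t 10.87 h 26.5 lat(e1,e2) -0.02 0.72 mm | F ax -1.3 e1 -1.4 e2 0.1 | M e1 0.00 e2 0.35 gap 0.383
t 11.12 h 23.8 lat(e1,e2) -0.26 0.88 mm | F ax -1.3 e1 -1.7 e2 1.8 | M e1 0.35 e2 0.57 gap 0.381
t 11.37 h 22.0 lat(e1,e2) 0.21 0.86 mm | F ax 0.3 e1 -1.0 e2 2.3 | M e1 0.27 e2 0.37 gap 0.381
t 11.62 h 20.0 lat(e1,e2) 0.16 0.80 mm | F ax 1.2 e1 -1.4 e2 0.6 | M e1 0.17 e2 0.31 gap 0.384
t 11.87 h 17.7 lat(e1,e2) 0.03 0.71 mm | F ax -4.0 e1 1.2 e2 0.4 | M e1 0.21 e2 0.14 gap 0.378
t 12.12 h 15.3 lat(e1,e2) -0.61 0.47 mm | F ax -8.0 e1 -0.5 e2 0.7 | M e1 0.07 e2 0.24 gap 0.382
t 12.37 h 13.2 lat(e1,e2) -0.52 0.61 mm | F ax -13.5 e1 0.9 e2 2.0 | M e1 0.28 e2 0.07 gap 0.380
t 12.62 h 11.6 lat(e1,e2) -0.45 0.71 mm | F ax -9.4 e1 -1.9 e2 1.0 | M e1 0.32 e2 0.40 gap 0.379
t 12.87 h 10.7 lat(e1,e2) -0.10 0.81 mm | F ax -1.1 e1 -2.9 e2 -0.3 | M e1 -0.00 e2 0.88 gap 0.381
```

Run:
```python
from h import *
from bench import env,monitor,eyes
o=.0008*e2
for h in(.009,.0075,.006,.005,.004,.003,.002,.001):
    g=env.movel(seat+o+ax*(h+L),velocity=.02,guard=18);s=rep(monitor)
    if s["contact_force"]@ax>20: break
f=None;oo=[]
for n,u,v in(("top",95,160),("side",170,240)):
    fs=[eyes.grab_frame(n) for _ in range(3)];f=np.mean([x["frame"] for x in fs],0).astype(np.uint8)
    w=cv2.resize(f[v:v+75,u:u+60],(400,500),interpolation=cv2.INTER_CUBIC);oo.append(cv2.convertScaleAbs(w,alpha=2.2))
cv2.imwrite("pics/home.png",np.hstack(oo)[:,:,::-1])
```

```text
t 13.12 h 9.3 lat(e1,e2) 0.19 0.89 mm | F ax 3.4 e1 -3.2 e2 -0.2 | M e1 -0.01 e2 0.86 gap 0.383
t 13.37 h 7.6 lat(e1,e2) 0.29 0.89 mm | F ax 5.3 e1 -2.7 e2 -0.1 | M e1 0.01 e2 0.84 gap 0.385
t 13.62 h 6.1 lat(e1,e2) 0.26 0.88 mm | F ax 5.4 e1 -2.2 e2 0.6 | M e1 0.03 e2 0.73 gap 0.380
t 13.87 h 5.1 lat(e1,e2) 0.27 0.88 mm | F ax 6.5 e1 -1.0 e2 0.2 | M e1 0.02 e2 0.62 gap 0.380
t 14.12 h 4.1 lat(e1,e2) 0.25 0.89 mm | F ax 7.1 e1 -1.0 e2 0.2 | M e1 -0.01 e2 0.69 gap 0.386
t 14.37 h 3.9 lat(e1,e2) 0.40 0.99 mm | F ax 16.4 e1 -3.8 e2 -1.2 | M e1 -0.22 e2 1.23 gap 0.383
t 14.62 h 3.3 lat(e1,e2) 1.09 1.06 mm | F ax 20.0 e1 -3.9 e2 -1.0 | M e1 -0.26 e2 1.08 gap 0.382
```

View pics/home.png

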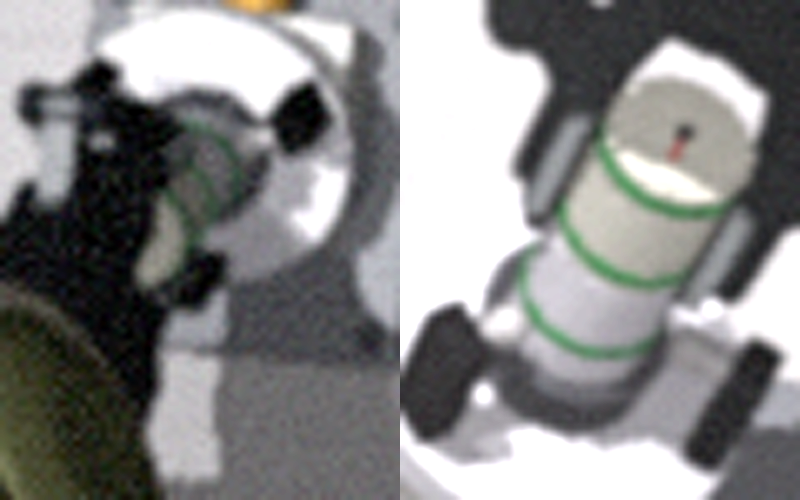

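The white catch nose sits above the dark flange, which is down on the shoulder. Side view: nose at about (245,288), flange at about (257,299). The ring reaction rose to about 9 N and the hard stop came at 4 mm, as described. Last check is a steady hold.

Run:
```python
from h import *
from bench import env,monitor,job
for _ in range(3): env.hold(.4);s=rep(monitor)
print(np.abs(s["qvel"]).max())
if 11<s["contact_force"]@ax<30: job.hand_in();print("handed in")
```

```text
t 15.32 h 3.4 lat(e1,e2) 1.08 1.08 mm | F ax 20.3 e1 -3.3 e2 -2.0 | M e1 -0.33 e2 0.98 gap 0.386
t 15.72 h 3.3 lat(e1,e2) 1.06 1.07 mm | F ax 19.9 e1 -3.6 e2 -1.8 | M e1 -0.28 e2 0.97 gap 0.380
t 16.12 h 3.4 lat(e1,e2) 1.08 1.09 mm | F ax 20.1 e1 -3.1 e2 -1.4 | M e1 -0.29 e2 0.99 gap 0.384
0.0007430604819864919
the job is handed in; nothing more can be done
handed in
```

I gripped the small gauge at 70 N and pushed it onto the grey block's leaning nipple, past the three catches and fully home. I handed the job in at about 16 s, still gripping and pressing at about 20 N.

**Checks that agreed:**
- **Catches:** they pulled the gauge in by up to about 13 N, then that pull fell away. In the last picture a catch nose sits above the flange; I could see only one clearly.
- **Fully home:** the spring ring's push rose to about 9 N and the gauge met a hard stop at about 4 mm from the seat. Both match the description.
- **Holding:** the push stayed steady at 20 N over a 1.2 s hold.

**Checks that did not fully agree:**
- **Push to pass the catches:** my 2 mm samples showed only about 3 N, not the expected 8 to 12 N; I may have missed the peak.
- **Sideways position:** the tool ended about 1 mm off my estimated nipple axis in each direction, with 3 to 4 N of side force. I left this as it was.
- **Other objects:** nothing touched the tub, oximeter, laryngoscope or mask cone as far as I know, but I did not check them in a final picture.

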